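# Seal the bench steriliser with one turn of its hand wheel

### The arm

A 6-joint arm with a two-finger parallel gripper is mounted at the origin on the work surface. World frame = base frame: x ahead of the robot, y to its left, z up, the work surface at z = 0. Lengths are in m, angles in degrees, forces in N, time in s.
With the tool pointing down it reaches from about 0.35 to 0.875 m from the base axis. Payload 4.2 kg.
Tool frame: the origin (TCP) lies where the fingers leave the gripper's body, on its centre line; the fingertips stand 70 mm ahead of it and the grasp point (between the pads) lies 51 mm ahead of it; z points along the fingers, y is the direction in which the jaws open and shut (so a half turn about z gives the same grasp; the last joint's range is limited). The gripper opens to 87 mm and grips with 3 to 60 N. Pads are 19 mm wide; open, the fingers measure 117 mm over their backs; the gripper's body (75 mm by 190 mm) begins 51 mm behind the grasp point.
Start: joints at [79.446, 22.042, 0.453, 0, -68.411, -14.817], TCP at [0.268, 0.565, 0.292] pointing down, gripper open.
Joint ranges: [-179.83, 179.83], [-69.29, 118.12], [-61.27, 80.66], [-181.25, 117.63], [-171.15, -9.14], [-177.46, 177.46]. Speed limits (degrees/s): [159.86, 159.86, 180, 180, 180, 180].

### API

Orientations are given as a 3x3 rotation matrix whose columns are the frame's x, y, z axes.
In Python, from station import sense, cams, job gives the robot as it stands. The module is installed in compiled form; this text tells all that it offers.
- The arm moves only by the shell command python3 -m handwheel 'ROWS'. ROWS is JSON, a list of rows, each a list of 5 numbers: the shift along the tool's x, y, z in cm, then the turn about the tool's z in degrees, then the opening, from 0 (shut) to 1 (fully open). A call has 1 to 10 rows; each row shifts and turns the commanded pose from where the row before left it, along the tool's axes as they then stand; what a row does not reach is not made up. A row lasts 1/8 s, in which the tool goes at most 62.5 mm and 10.7 degrees, less where a joint would pass 70% of its speed; a pose out of reach is approached as far as the arm can. A call with a gripper value outside its range is refused whole. The fingers move at their own pace and stop on an object; the grip force is fixed at half the most. Time passes only in rows, so rows that do not move let the fingers close. It gives the time, the measured TCP pose, the force and the opening at its end, in the units of the state.
- sense(): the state, without advancing time (a new reading comes with each control period).
- cams.capture(name): name is "side" or "top" or "wrist"; returns the picture (480x640x3 uint8, red, green, blue); there is no depth.
- cams.camera_params(name): a dict with "fx", "fy", "cx", "cy" (pixels), "origin" and "rotation" of the camera in the world. Camera axes: x right, y down, z forward; pixel columns grow to the right and rows downward; lengths in m; the calibration is good to about 2 mm. A picture is of the moment at which its call begins: read the wrist's pose just before it. camera_params takes no time and is no camera call; for the wrist camera it gives the pose at the moment of the call.
- job.finish_job(): hands the job in, once; it reports no verdict.
The state is a dict: "time_s": time; "joints": joint angles; "joint_velocities": joint speeds; "effort": joint torques, N m; "tcp_pos": TCP position; "ee_rot": TCP orientation; "wrist_force": force on the tool from outside, world axes, zero at the start; "moment": the same for the moment, N m; "gripper_width": opening from 0.0 (shut) to 1.0 (fully open).
Only numpy, scipy, OpenCV 4.12 (cv2) and the standard library are available. Lean on these libraries where they do the work, as an engineer would, in place of code of your own. Each camera call takes 0.05 s, during which the arm holds its last target. There are 200 camera calls.

### The job

The lid of the bench steam steriliser is down but not yet tight on its gasket: push the hand wheel round by its upright red handle, clockwise seen from above, through exactly one full turn, so that the handle ends where it began. Push the handle gently and steadily with the fingertips or the outside of the fingers; do not pinch or grip it. Leave everything else on the bench where it stands, and finish with the hand clear of everything.

Things in the scene. Friction and masses are not known exactly. Their poses are not given: they have to be found in the camera images.
- steriliser: Fixed round stainless bench steam steriliser, 264 mm across its flange. Origin on the bench under the wheel's axis, z up; its white control box (up to 143 mm out, 108 mm high) is on its own -x side. A grey cross-beam, 326 mm long along its y and 36 mm wide, runs over the lid, top at 202 mm (nuts on its ends 212 mm); gauge and valves on the lid stay below 203 mm.
- wheel_hub (a point): Point on the hand wheel's vertical axis, on top of its hub, 239 mm above the bench. The level black wheel: rim bar 16 mm thick on a 75 mm radius, rim top 234 mm above the bench, three steel spokes 12 mm thick, hub 40 mm across; the 16 mm thick screw end stands up to 25 mm above the hub and sinks 2 mm per turn.
- handle: Red upright revolving handle of the wheel: a round grip 22 mm in diameter (24 mm over a bead near the top), 57 mm tall, standing on the rim at the end of one spoke, its axis 75 mm from the wheel's axis. Origin on its axis at its foot, 236 mm above the bench; top at 293 mm. It spins freely about its own axis (its yaw means nothing) and goes round with the wheel on a level circle.
- wheel (a joint): Angle of the hand wheel in rad, growing clockwise seen from above (the tightening direction); at 0 the handle stands on the steriliser's own -x side. Starts between -2.8 and 2.8, can turn from -4.5 to 12 with steady friction (about 5 N at the handle) and stays where it is left. One full turn adds 6.283.
- media_bottle: Loose amber bottle with blue cap, 76 mm across, 140 mm tall. Origin at the centre of its underside.
- dish_stack: Loose stack of three lidded Petri dishes, 88 mm across, 45 mm tall. Origin at the centre of its underside.
- tape_roll: Loose roll of paper indicator tape lying flat, 96 mm across, 19 mm high. Origin at the centre of its underside.
- timer: Loose white bench timer, 60 x 70 mm, 21 mm high. Origin at the centre of its underside.
- tip_box: Loose blue pipette-tip box with clear lid, 85 x 122 mm, 70 mm tall. Origin at the centre of its underside.
- tube_rack: Loose orange rack with eight capped tubes, 70 x 150 mm, 102 mm tall. Origin at the centre of its underside.

How it is judged (in metres and radians):
On the way:
1. the fingers push the red handle itself over to the far side of its circle (more than 120 degrees from its start) (distance of handle from where it was at the start of the episode above 0.13 m and contact force between the fingers and handle above 0.3 N), for 0.05 s.
At the end, for the whole second after the job is handed in: The wheel has made exactly one turn clockwise and stands still: the handle is within 18 mm (about 14 degrees) of where it began (distance of handle from where it was at the start of the episode below 0.018 m and value of joint wheel between 3.2 and 9.35 rad and velocity of joint wheel between -0.05 and 0.05 rad/s); the robot touches nothing.
It fails at once if the handle is pinched or shoved with more than 30 N (contact force between the fingers and handle above 30 N).
It fails at once if the fingers or the arm press on the steriliser or its wheel with more than 40 N (contact force between any of the fingers, the arm and steriliser above 40 N).
It fails at once if a bystander is lifted, carried or pushed more than 20 mm (distance of any of media_bottle, dish_stack, tape_roll, timer, tip_box, tube_rack from where it was at the start of the episode above 0.02 m).
It also fails if it takes over 54 s, if anything falls off the work surface, if the arm or the gripper's body presses on something with over 40 N, if the wrist force passes 120 N, or if a joint passes its speed limit or range.

## Working session

There is one attempt and no reset: what is moved stays moved. The work goes in short steps, Python scripts to look and compute and a shell command to move; the robot and the scene stay as the last step left them, time stands still between calls to the robot, and variables do not carry over. Pictures are saved under pics/ and viewed, about 8 in all and at most 12, crops included, and the job is handed in when it is done.

```bash
mkdir -p pics
python3 - <<'E'
from station import sense,cams
import cv2,numpy as np
s=sense();print(s)
for n in("top","side"):
    p=cams.camera_params(n);print(n,p)
    im=cams.capture(n);cv2.imwrite(f"pics/{n}0.png",im[:,:,::-1])
E
```

```text
{'time_s': 0.0, 'joints': array([ 7.94472583e+01,  2.20907146e+01,  3.77942336e-01, -3.12533372e-02,
       -6.84130949e+01, -1.48157350e+01]), 'joint_velocities': array([-0.02258012, -0.05107465, -0.07570088,  0.03548767, -0.07741398,
       -0.09500494]), 'effort': array([-1.63835703e-04, -3.90659201e+01,  1.87404782e+01,  4.21983227e+00,
        1.11143242e-02, -1.75930772e-04]), 'tcp_pos': array([0.26755308, 0.56430975, 0.29114154]), 'ee_rot': array([[ 9.03484943e-01, -4.28618881e-01, -9.00948730e-04],
       [-4.28619822e-01, -9.03482583e-01, -2.06669868e-03],
       [ 7.18345922e-05,  2.25339563e-03, -9.99997459e-01]]), 'wrist_force': array([ 1.03023324, -0.21619622, -0.1997252 ]), 'moment': array([ 0.06060227, -0.06547154, -0.03350303]), 'gripper_width': 1.0005970647435811}
top {'fx': 532.128216500924, 'fy': 532.128216500924, 'cx': 318.61139523894883, 'cy': 240.236186359686, 'origin': array([0.33852763, 0.00438813, 1.43363743]), 'rotation': array([[-0.00925399, -0.98526532,  0.17078234],
       [-0.99990569,  0.01085074,  0.00841856],
       [-0.01014763, -0.17068833, -0.98527282]])}
side {'fx': 459.98418181857886, 'fy': 459.98418181857886, 'cx': 325.1175965734478, 'cy': 232.83514085554194, 'origin': array([-0.12449224, -0.67667794,  0.81904637]), 'rotation': array([[ 0.69068591, -0.40539653,  0.59883773],
       [-0.72315418, -0.3883439 ,  0.57117165],
       [ 0.00100397, -0.82755221, -0.56138785]])}
```

View pics/top0.png

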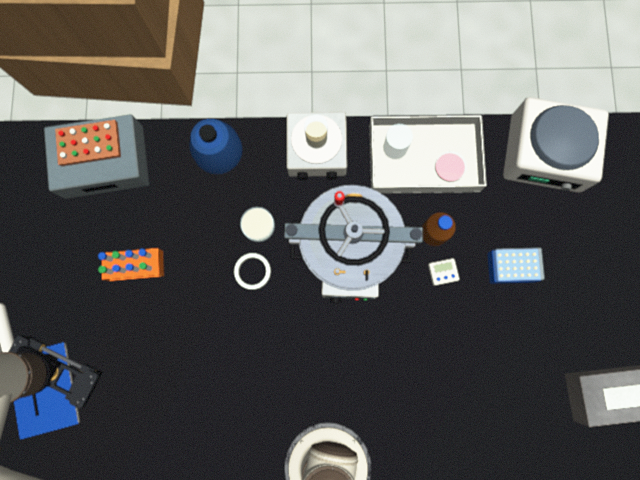

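View pics/side0.png

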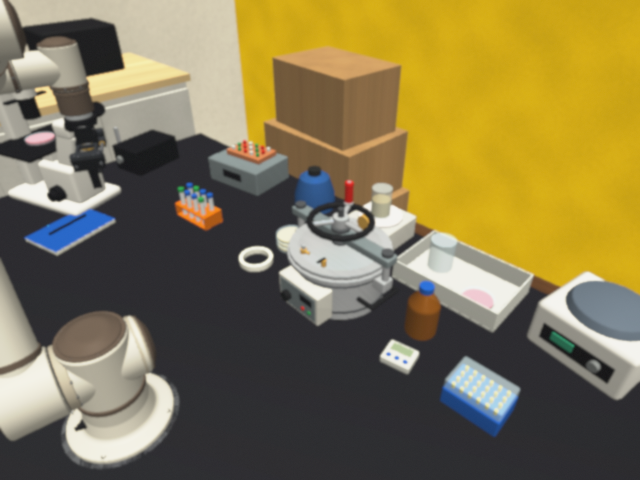

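The top view shows the wheel hub near (354,230) and the red handle at about (340,197), on the far side. The control box is on the robot's side. The side view shows the handle at about (349,190). Next I'll measure both.

```bash
cat > h.py <<'E'
import cv2,numpy as np
from station import cams
def ray(n,u,v,p=None):
    p=p or cams.camera_params(n)
    d=p["rotation"]@np.array([(u-p["cx"])/p["fx"],(v-p["cy"])/p["fy"],1]);return p["origin"],d/np.linalg.norm(d)
def onz(n,u,v,z):
    o,d=ray(n,u,v);return o+d*(z-o[2])/d[2]
def red(im,roi):
    x0,y0,x1,y1=roi;h=cv2.cvtColor(im,cv2.COLOR_RGB2HSV)
    m=(((h[...,0]<8)|(h[...,0]>172))&(h[...,1]>130)&(h[...,2]>80)).astype(np.uint8)
    k=np.zeros_like(m);k[y0:y1,x0:x1]=m[y0:y1,x0:x1];return k
E
python3 - <<'E'
from h import *
t=cv2.imread("pics/top0.png")[:,:,::-1];s=cv2.imread("pics/side0.png")[:,:,::-1]
mt=red(t,(325,180,360,215));ms=red(s,(330,170,365,215))
for n,m in(("top",mt),("side",ms)):
    v,u=np.nonzero(m);print(n,len(u),u.min(),u.max(),v.min(),v.max(),u.mean(),v.mean())
    globals()["c"+n]=(u.mean(),v.mean());print(sorted(zip(v,u))[0:4],sorted(zip(v,u))[-4:])
# two-ray midpoint of centroids
o1,d1=ray("top",*ctop);o2,d2=ray("side",*cside)
a=np.linalg.lstsq(np.c_[d1,-d2],o2-o1,rcond=None)[0];print("handle",o1+a[0]*d1,o2+a[1]*d2)
print("handle top@.28",onz("top",*ctop,.28),"side centroid@.265",onz("side",*cside,.265))
# rim: dark ring in top, fit ellipse to outer contour
hsv=cv2.cvtColor(t,cv2.COLOR_RGB2HSV);k=(hsv[...,2]<60).astype(np.uint8)
q=np.zeros_like(k);cv2.circle(q,(354,230),44,1,-1);k&=q
v,u=np.nonzero(k);r=np.hypot(u-354,v-230);sel=(r>25);
pts=np.c_[u,v][sel].astype(np.float32)
e=cv2.fitEllipse(pts);print("rim",e,sel.sum());print("rim centre@.228",onz("top",*e[0],.228))
cv2.imwrite("pics/crop.png",np.hstack([cv2.resize(t[170:310,270:450],None,fx=2.2,fy=2.2,interpolation=cv2.INTER_CUBIC),cv2.resize((k*255)[170:310,270:450,None].repeat(3,2),None,fx=2.2,fy=2.2)])[:,:,::-1])
E
```

```text
top 82 335 344 191 204 339.1219512195122 198.109756097561
[(np.int64(191), np.int64(339)), (np.int64(191), np.int64(340)), (np.int64(192), np.int64(337)), (np.int64(192), np.int64(338))] [(np.int64(203), np.int64(340)), (np.int64(203), np.int64(341)), (np.int64(204), np.int64(338)), (np.int64(204), np.int64(339))]
side 169 344 353 180 201 348.59763313609466 191.01775147928993
[(np.int64(180), np.int64(346)), (np.int64(180), np.int64(351)), (np.int64(181), np.int64(345)), (np.int64(181), np.int64(346))] [(np.int64(201), np.int64(348)), (np.int64(201), np.int64(349)), (np.int64(201), np.int64(350)), (np.int64(201), np.int64(351))]
handle [ 0.63615323 -0.03272889  0.26895202] [ 0.63516846 -0.03180864  0.26867105]
handle top@.28 [ 0.63333001 -0.03237681  0.28      ] side centroid@.265 [ 0.64023546 -0.02750731  0.265     ]
rim ((353.7004089355469, 230.4716033935547), (63.57616424560547, 64.85237884521484), 105.19480895996094) 935
rim centre@.228 [ 0.56946083 -0.0664126   0.228     ]
```

View pics/crop.png

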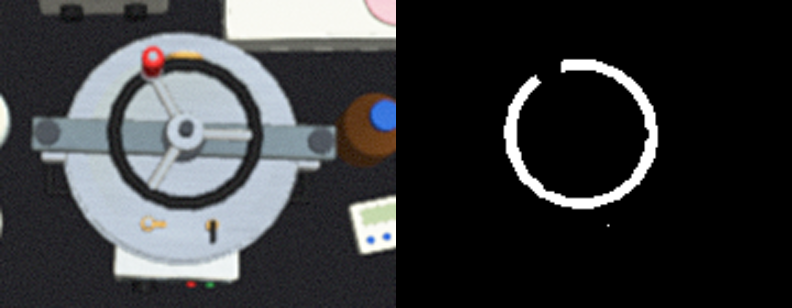

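The measurements agree with the given sizes. The hub is at (0.569, -0.066) and the handle at (0.636, -0.032), which is 74.7 mm apart against 75 mm specified. The fitted rim is round. I'll do a quick height check of the neighbouring items while making the first move, high up.

```bash
python3 - <<'E'
from h import *
for nm,a,b in(("beaker top",(316,130),(383,190)),("flask cap",(207,133),(314,171)),("glass",(399,133),(444,238)),("balance",(565,130),(597,295))):
    o1,d1=ray("top",*a);o2,d2=ray("side",*b);x=np.linalg.lstsq(np.c_[d1,-d2],o2-o1,rcond=None)[0];print(nm,(o1+x[0]*d1).round(3),(o2+x[1]*d2).round(3))
E
python3 -m handwheel '[[0,0,-3.5,0,0],[0,0,-3.5,0,0],[3.4,2.2,0,0,0],[3.4,2.2,0,0,0],[3.4,2.2,0,0,0],[3.4,2.2,0,0,0],[3.4,2.2,0,0,0],[3.4,2.2,0,0,0],[3.4,2.2,0,0,0],[3.4,2.2,0,0,0]]'
```

```text
beaker top [0.837 0.019 0.17 ] [0.843 0.014 0.172]
flask cap [0.848 0.301 0.132] [0.847 0.301 0.132]
glass [ 0.854 -0.199  0.099] [ 0.852 -0.196  0.098]
balance [ 0.832 -0.603  0.163] [ 0.821 -0.586  0.151]
time_s: 1.35
tcp_pos: [0.4385, 0.2878, 0.3619]
ee_rot: [[0.904, -0.428, -0.001], [-0.428, -0.904, -0.0], [-0.0, 0.001, -1.0]]
wrist_force: [0.1, -0.2, 0.1]
gripper_width: 0.021
```

```bash
python3 -m handwheel '[[3.4,2.2,0,0,0],[3.4,2.2,0,0,0],[3.4,2.2,0,0,0],[3.4,2.2,0,0,0],[3.4,2.2,0,0,0],[3.4,2.2,0,0,0],[3.4,2.2,0,0,0],[3.4,2.2,0,0,0],[0,0,0,-8.75,0],[0,0,0,-8.75,0]]'
python3 -m handwheel '[[0,0,0,-8.75,0],[0,0,0,-8.75,0],[0,0,0,-8.75,0],[0,0,0,-8.75,0],[0,0,0,0,0],[0,0,0,0,0]]'
```

```text
time_s: 2.6
tcp_pos: [0.6085, 0.0128, 0.3612]
ee_rot: [[0.991, -0.133, -0.002], [-0.133, -0.991, -0.0], [-0.002, 0.0, -1.0]]
wrist_force: [0.2, -0.3, 0.2]
gripper_width: 0.003
time_s: 3.35
tcp_pos: [0.6084, 0.0136, 0.362]
ee_rot: [[0.891, 0.454, -0.001], [0.454, -0.891, -0.0], [-0.001, -0.0, -1.0]]
wrist_force: [0.1, -0.3, 0.2]
gripper_width: 0.005
```

```bash
python3 -m handwheel '[[0.4,0,0,0,0],[0,0,2,0,0],[0,0,2,0,0],[0,0,0,0,0],[0,0,0,0,0]]'
python3 - <<'E'
from h import *
a=cams.capture("top")[140:300,240:460];b=cams.capture("side")[120:280,260:480]
cv2.imwrite("pics/pre.png",cv2.resize(np.hstack([a,b]),None,fx=1.8,fy=1.8,interpolation=cv2.INTER_CUBIC)[:,:,::-1])
E
```

```text
time_s: 3.98
tcp_pos: [0.6126, 0.0154, 0.3232]
ee_rot: [[0.89, 0.456, 0.002], [0.456, -0.89, -0.0], [0.001, 0.001, -1.0]]
wrist_force: [0.7, -0.3, 0.4]
gripper_width: 0.003
```

View pics/pre.png

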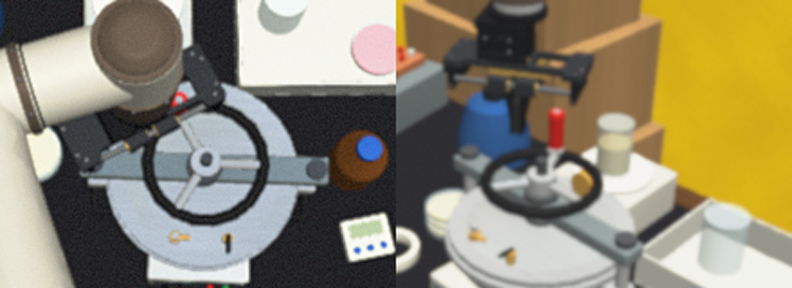

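The crop shows the closed fingers just counter-clockwise of the red handle (side crop about (515,105) against (556,130)), with a clear gap and above the rim. I'll approach slowly.

```bash
python3 -m handwheel '[[0,0.6,0,0,0],[0,0.6,0,0,0],[0,0.6,0,0,0],[0,0.25,0,0,0],[0,0.25,0,0,0],[0,0.25,0,0,0],[0,0.25,0,0,0]]'
```

```text
time_s: 4.95
tcp_pos: [0.6249, -0.0096, 0.3223]
ee_rot: [[0.89, 0.456, 0.0], [0.456, -0.89, 0.0], [0.0, -0.0, -1.0]]
wrist_force: [-0.3, -0.5, 0.6]
gripper_width: 0.004
```

```bash
python3 -m handwheel '[[0.05,0.25,0,2,0],[0.08,0.27,0,2,0],[0.08,0.27,0,2,0],[0.12,0.4,0,3,0]]'
```

```text
time_s: 5.45
tcp_pos: [0.6327, -0.0185, 0.3222]
ee_rot: [[0.951, 0.309, -0.0], [0.309, -0.951, 0.001], [0.0, -0.001, -1.0]]
wrist_force: [-1.6, 5.0, 1.1]
gripper_width: 0.007
```

Contact reads about 5 N, as expected. I'll continue the first stroke.

```bash
python3 -m handwheel '[[0.16,0.53,0,4,0],[0.24,0.8,0,6,0],[0.24,0.8,0,6,0],[0.24,0.8,0,6,0],[0.24,0.8,0,6,0],[0.24,0.8,0,6,0],[0.24,0.8,0,6,0],[0.24,0.8,0,6,0]]'
```

```text
time_s: 6.45
tcp_pos: [0.6497, -0.0789, 0.3223]
ee_rot: [[0.882, -0.471, 0.003], [-0.471, -0.882, 0.001], [0.002, -0.002, -1.0]]
wrist_force: [1.2, 4.2, -0.2]
gripper_width: 0.006
```

```bash
python3 -m handwheel '[[0.22,0.8,0,6,0],[0.22,0.8,0,6,0],[0.22,0.8,0,6,0],[0.22,0.8,0,6,0],[0.22,0.8,0,6,0],[0.24,0.8,0,6,0],[0.24,0.8,0,6,0],[0.24,0.8,0,6,0],[0.24,0.8,0,6,0],[0.24,0.8,0,6,0]]'
python3 - <<'E'
from h import *
from station import sense
s=sense();R=s["ee_rot"];d=R.T@(s["tcp_pos"]-[.5695,-.0664,.25]);print(d.round(4),s["joints"].round(1),s["wrist_force"].round(1))
E
```

```text
time_s: 7.7
tcp_pos: [0.6003, -0.1419, 0.3225]
ee_rot: [[0.033, -0.999, 0.006], [-0.999, -0.033, -0.001], [0.001, -0.006, -1.0]]
wrist_force: [5.1, 0.5, -1.3]
gripper_width: 0.005
[ 0.0765 -0.0287 -0.0722] [  1.7  20.1   1.8   0.1 -71.4   0.1] [ 5.1  0.5 -1.3]
```

```bash
python3 -m handwheel '[[0.22,0.8,0,6,0],[0.22,0.8,0,6,0],[0.22,0.8,0,6,0],[0.24,0.8,0,6,0],[0.24,0.8,0,6,0],[0.24,0.8,0,6,0],[0.24,0.8,0,6,0],[0.24,0.8,0,6,0],[0.24,0.8,0,6,0],[0.24,0.8,0,6,0]]'
python3 - <<'E'
from h import *
from station import sense
s=sense();R=s["ee_rot"];d=R.T@(s["tcp_pos"]-[.5695,-.0664,.25]);print(d.round(4),s["joints"].round(1),s["wrist_force"].round(1))
im=cams.capture("side");cv2.imwrite("pics/mid.png",cv2.resize(im[120:330,220:480],None,fx=2,fy=2)[:,:,::-1])
E
```

```text
time_s: 8.95
tcp_pos: [0.5205, -0.1309, 0.3226]
ee_rot: [[-0.85, -0.527, 0.003], [-0.527, 0.85, -0.003], [-0.001, -0.004, -1.0]]
wrist_force: [3.2, -3.9, -1.7]
gripper_width: 0.007
[ 0.0756 -0.0292 -0.0726] [  3.3  12.1  -9.3   0.2 -68.4 -61.5] [ 3.2 -3.9 -1.7]
```

View pics/mid.png

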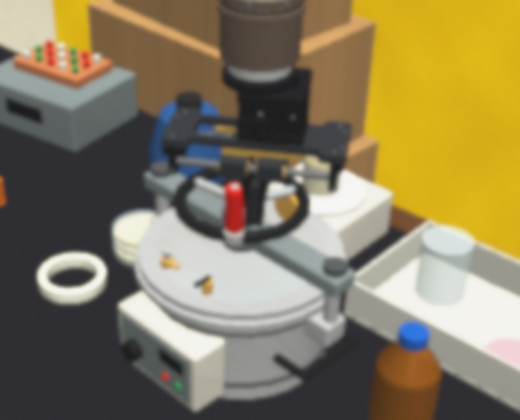

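The crop shows the handle on the near side at (233,205) with the closed fingers behind it, about half a turn in. I'll back off 1.5 cm, turn the wrist back 180° in place, then push with the other finger's back.

```bash
python3 -m handwheel '[[0,-0.8,0,0,0],[0,-0.8,0,0,0],[0,0,0,-9,0],[0,0,0,-9,0],[0,0,0,-9,0],[0,0,0,-9,0],[0,0,0,-9,0],[0,0,0,-9,0],[0,0,0,-9,0],[0,0,0,-9,0]]'
python3 -m handwheel '[[0,0,0,-9,0],[0,0,0,-9,0],[0,0,0,-9,0],[0,0,0,-9,0],[0,0,0,-9,0],[0,0,0,-9,0],[0,0,0,-9,0],[0,0,0,-9,0],[0,0,0,-9,0],[0,0,0,-9,0]]'
python3 -m handwheel '[[0,0,0,-9,0],[0,0,0,-9,0],[0,0,0,0,0],[0,0,0,0,0]]'
python3 - <<'E'
from h import *
from station import sense
s=sense();R=s["ee_rot"];d=R.T@(s["tcp_pos"]-[.5695,-.0664,.25]);print(d.round(4),s["joints"].round(1),s["wrist_force"].round(1))
E
```

```text
time_s: 10.25
tcp_pos: [0.5284, -0.1437, 0.322]
ee_rot: [[0.249, -0.968, -0.0], [-0.968, -0.249, -0.0], [0.0, 0.0, -1.0]]
wrist_force: [0.1, 0.4, 1.2]
gripper_width: 0.004
time_s: 11.5
tcp_pos: [0.5284, -0.1437, 0.322]
ee_rot: [[0.968, 0.249, -0.0], [0.249, -0.968, -0.0], [-0.0, 0.0, -1.0]]
wrist_force: [0.0, -0.2, -0.3]
gripper_width: 0.006
time_s: 12.0
tcp_pos: [0.5282, -0.1434, 0.3221]
ee_rot: [[0.848, 0.53, -0.0], [0.53, -0.848, -0.0], [-0.0, -0.0, -1.0]]
wrist_force: [-0.7, 0.6, -0.5]
gripper_width: 0.008
[-0.0759  0.0434 -0.0721] [  1.8  13.3  -7.8   0.  -69.  120.2] [-0.7  0.6 -0.5]
```

```bash
python3 -m handwheel '[[0,-0.6,0,0,0],[0,-0.5,0,0,0],[0,-0.25,0,0,0],[0,-0.25,0,0,0],[-0.08,-0.27,0,2,0],[-0.12,-0.4,0,3,0],[-0.16,-0.53,0,4,0],[-0.24,-0.8,0,6,0],[-0.24,-0.8,0,6,0],[-0.24,-0.8,0,6,0]]'
python3 - <<'E'
from h import *
from station import sense
s=sense();R=s["ee_rot"];d=R.T@(s["tcp_pos"]-[.5695,-.0664,.25]);print(d.round(4),s["joints"].round(1),s["wrist_force"].round(1))
E
```

```text
time_s: 13.25
tcp_pos: [0.4965, -0.1008, 0.3224]
ee_rot: [[0.996, 0.085, 0.0], [0.085, -0.996, -0.002], [0.0, 0.002, -1.0]]
wrist_force: [1.2, -5.1, -1.0]
gripper_width: 0.003
[-0.0757  0.0282 -0.0724] [  7.    9.2 -13.    0.1 -67.8  87.9] [ 1.2 -5.1 -1. ]
```

```bash
python3 -m handwheel '[[-0.24,-0.8,0,6,0],[-0.24,-0.8,0,6,0],[-0.24,-0.8,0,6,0],[-0.24,-0.8,0,6,0],[-0.24,-0.8,0,6,0],[-0.24,-0.8,0,6,0],[-0.24,-0.8,0,6,0],[-0.24,-0.8,0,6,0],[-0.24,-0.8,0,6,0],[-0.24,-0.8,0,6,0]]'
python3 - <<'E'
from h import *
from station import sense
s=sense();R=s["ee_rot"];d=R.T@(s["tcp_pos"]-[.5695,-.0664,.25]);print(d.round(4),s["joints"].round(1),s["wrist_force"].round(1))
E
```

```text
time_s: 14.5
tcp_pos: [0.5021, -0.0213, 0.3222]
ee_rot: [[0.572, -0.82, -0.004], [-0.82, -0.572, -0.002], [-0.001, 0.005, -1.0]]
wrist_force: [-4.5, -2.8, 3.2]
gripper_width: 0.004
[-0.0756  0.0298 -0.072 ] [ 16.1   8.9 -13.4   0.  -68.   18.8] [-4.5 -2.8  3.2]
```

```bash
python3 -m handwheel '[[-0.24,-0.82,0,6,0],[-0.24,-0.82,0,6,0],[-0.24,-0.82,0,6,0],[-0.24,-0.82,0,6,0],[-0.24,-0.82,0,6,0],[-0.24,-0.82,0,6,0],[-0.24,-0.82,0,6,0],[-0.24,-0.82,0,6,0],[-0.24,-0.82,0,6,0],[-0.24,-0.82,0,6,0]]'
python3 - <<'E'
from h import *
from station import sense
s=sense();R=s["ee_rot"];d=R.T@(s["tcp_pos"]-[.5695,-.0664,.25]);print(d.round(4),s["joints"].round(1),s["wrist_force"].round(1),s["ee_rot"].round(3)[0])
m=red(cams.capture("side"),(310,165,375,225));v,u=np.nonzero(m);print(len(u),u.mean(),v.mean())
if len(u): print(onz("side",u.mean(),v.mean(),.267))
E
```

```text
time_s: 15.75
tcp_pos: [0.577, 0.0137, 0.3223]
ee_rot: [[-0.423, -0.906, -0.003], [-0.906, 0.423, 0.001], [0.001, 0.003, -1.0]]
wrist_force: [-4.6, 1.5, 2.0]
gripper_width: 0.006
[-0.0757  0.0273 -0.0723] [ 17.4  16.3  -3.6  -0.1 -70.3 -42.4] [-4.6  1.5  2. ] [-0.423 -0.906 -0.003]
154 326.961038961039 192.34415584415584
[0.59564668 0.00409937 0.267     ]
```

```bash
python3 -m handwheel '[[-0.24,-0.8,0,6,0],[-0.24,-0.8,0,6,0],[-0.24,-0.8,0,6,0],[-0.24,-0.8,0,6,0],[-0.24,-0.8,0,6,0],[-0.16,-0.53,0,4,0],[-0.08,-0.27,0,2,0],[0,0,0,0,0]]'
python3 - <<'E'
from h import *
from station import sense
s=sense();R=s["ee_rot"];d=R.T@(s["tcp_pos"]-[.5695,-.0664,.25]);print(d.round(4),s["joints"].round(1),s["wrist_force"].round(1),s["ee_rot"].round(3)[0])
m=red(cams.capture("side"),(310,165,375,225));v,u=np.nonzero(m);print(len(u),u.min(),u.max(),v.min(),v.max(),u.mean(),v.mean())
print(onz("side",u.mean(),v.mean(),.267)-onz("side",348.6,191.02,.267))
E
```

```text
time_s: 16.8
tcp_pos: [0.6232, -0.0059, 0.3222]
ee_rot: [[-0.873, -0.488, 0.0], [-0.488, 0.873, 0.001], [-0.0, 0.001, -1.0]]
wrist_force: [-1.7, 4.5, 1.4]
gripper_width: 0.003
[-0.0764  0.0266 -0.0722] [ 14.3  20.8   3.   -0.  -72.1 -75.1] [-1.7  4.5  1.4] [-0.873 -0.488  0.   ]
193 341 350 179 201 345.37823834196894 190.31606217616581
[-0.00282247  0.00812382  0.        ]
```

The handle is about 8 mm short, so I'll push 7 mm more, back off and measure.

```bash
python3 -m handwheel '[[-0.12,-0.4,0,3,0],[-0.14,-0.46,0,3.5,0],[0,0,0,0,0],[0,0,0,0,0],[0,0.8,0,0,0],[0,1.5,0,0,0],[0,2,0,0,0],[0,0,0,0,0]]'
python3 - <<'E'
from h import *
m=red(cams.capture("side"),(310,165,375,225));v,u=np.nonzero(m);print(len(u),u.min(),u.max(),v.min(),v.max(),u.mean(),v.mean())
print(onz("side",u.mean(),v.mean(),.267)-onz("side",348.6,191.02,.267))
E
```

```text
time_s: 17.85
tcp_pos: [0.6123, 0.0286, 0.3226]
ee_rot: [[-0.922, -0.387, 0.0], [-0.387, 0.922, -0.0], [-0.0, -0.0, -1.0]]
wrist_force: [0.6, -0.2, 0.1]
gripper_width: 0.002
177 345 354 180 202 349.54237288135596 191.03389830508473
[ 0.001557   -0.00172627  0.        ]
```

The handle is within about 2 mm of its start. I'll lift clear and do the last check from both cameras.

```bash
python3 -m handwheel '[[0,0,-3,0,0],[0,0,-4,0,0],[0,4,-1,0,0],[0,5,0,0,0],[0,5,0,0,0],[0,5,0,0,0],[0,5,0,0,0],[0,0,0,0,0],[0,0,0,0,0],[0,0,0,0,0]]'
python3 - <<'E'
from h import *
from station import sense
for n,roi,c in(("top",(325,180,360,215),(339.12,198.11)),("side",(310,165,375,225),(348.6,191.02))):
    im=cams.capture(n);cv2.imwrite(f"pics/end_{n}.png",im[:,:,::-1])
    v,u=np.nonzero(red(im,roi));print(n,len(u),u.mean()-c[0],v.mean()-c[1],(onz(n,u.mean(),v.mean(),.27)-onz(n,*c,.27)).round(4))
a,b=[cv2.imread(f"pics/end_{n}.png") for n in("top","side")]
a0,b0=[cv2.imread(f"pics/{n}0.png") for n in("top","side")]
cv2.imwrite("pics/end.png",np.vstack([np.hstack([a,b]),np.hstack([a0,b0])])[::1,::1][:960:2,:1280:2] if 0 else cv2.resize(np.vstack([np.hstack([a,b]),np.hstack([a0,b0])]),(800,600)))
s=sense();print(s["time_s"],s["joint_velocities"].round(2),s["wrist_force"].round(1))
E
```

```text
time_s: 19.15
tcp_pos: [0.5211, 0.2475, 0.4023]
ee_rot: [[-0.924, -0.383, 0.0], [-0.383, 0.924, -0.0], [0.0, -0.0, -1.0]]
wrist_force: [-0.2, 0.3, -0.2]
gripper_width: 0.006
top 87 0.9374712643677867 -0.8111494252873683 [ 0.0019 -0.0021  0.    ]
side 177 0.9310734463276731 0.10994350282484788 [ 0.0012 -0.002   0.    ]
19.25 [ 0.08  0.07 -0.04 -0.03 -0.06 -0.02] [-0.1 -0.1 -0.8]
```

View pics/end.png

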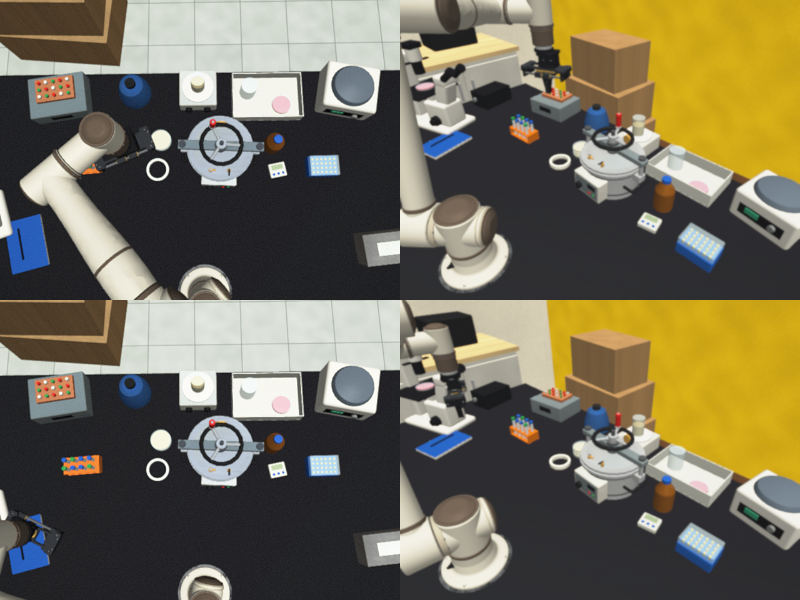

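The end pictures (top row) match the start pictures (bottom row). The handle is back at its place (top view (212,123)), the bystanders haven't moved and the hand is clear in the air. I'll hand the job in.

```bash
python3 -c "
from station import job;print(job.finish_job())"
```

```text
the job is handed in; nothing more can be done
None
```

I pushed the hand wheel through one full clockwise turn by its red handle and handed the job in at about 19 s of the 54 s. I used the outside of the closed fingers, in two half-turn strokes. Between them I backed off and turned the wrist back 180° in place.

- **Handle position:** both cameras put the handle about 2–3 mm from where it started, against the 18 mm limit.
- **Force:** the wrist force was about 5 N wherever I read it during the pushing. I only read it between moves, so short peaks would not show.
- **Bystanders:** by eye they stand where they were in the before and after pictures. In the last top view the arm partly hides the tube rack, but the side view shows it in place.
- **Hand:** it ended clear in the air, with wrist force below 1 N.

None of the final checks failed. The one disagreement was a single mid-stroke side-view reading, which differed by about 6° from the angle worked out from the finger position. I settled it by measuring again before the last 7 mm of push. The job reports no verdict.

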